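# Unplug the chocolate warmer's control head

## Task

Unplug the white control head from the chocolate warmer: it sits tight, so take it by its orange fin and rock it gently side to side, a few degrees (never more than about ten), pulling up only lightly, until both legs come free; a hard straight pull would lift the warmer off its mat, which must not happen. Then set the head down gently in the blue drying tray, standing upright on its two legs, and let go.

Things in the scene. Friction and masses are not known exactly. Their poses are not given: they have to be found in the camera images.
- fin (a point): centre of the orange grip fin on top of the control head, 30 mm (x) by 60 mm (y) by 42 mm high, to be gripped across x. It stands on the white housing, 46 (x) by 104 (y) by 66 mm high. This point is 87 mm above the housing's underside and 111 mm above the leg ends. Axes are the head's own: y along its length, z up
- foot_l (a point): centre of the end face of the head's black leg at y = +36 mm under the housing, 30 (x) by 22 (y) mm and 24 mm long; the head's axes. Each leg is held by friction of about 13 to 18 N, in any direction, until it has risen 20 mm. The two together hold more than the warmer weighs
- foot_r (a point): centre of the end face of the head's other leg, at y = -36 mm; the same size and grip. Tilting the head in its y-z plane (fin moved along y, about 10 mm to the side for 0.1 rad) under a light pull of 8 to 15 N slides up one leg at a time; tilting back then slides up the other
- socket (a point): centre of the socket on the warmer's black deck, at deck height, 81 mm above the table. The plugged-in head's housing rests flat on the deck here with the same axes as this point, both legs in wells (3.5 mm play along y each side), where two sprung copper jaws press on the x faces of each leg, 4 to 22 mm below the deck. From flat, the head pivots on the housing's lower edge
- warmer (a joint): height of the warmer above its rest on the mat, m; 0 at rest. The warmer (200 by 330 mm, deck 81 mm above the table, round pan with a lid and knob up to 114 mm high, 160 mm from the socket along +y) weighs 2.2 kg and is free to rise, but cannot slide or turn
- tray_floor (a point): centre of the floor (5 mm above the table) of the fixed blue drying tray, outer size 200 (x) by 280 (y) mm, walls 5 mm thick, rim 18 mm above the table; x and y along its sides
- head: the control head, 0.25 to 0.5 kg, 132 mm tall in all: origin at the centre of the housing's underside, 87 mm below the fin's centre and 24 mm above the leg ends; its own axes, y along its length
- tray: the blue drying tray: origin under its centre, on the table
Things that resemble listed ones, but are neither listed nor needed, are in the scene too. Leave any yellow look-alike of the head alone.

How it is judged:
By the outcome, as a careful person would: the job done as asked, in the order asked, and still so for the second after the job is handed in, with the robot touching nothing.
It also fails if it takes over 72 s, if anything falls off the work surface, if the arm or the gripper's body presses on something with over 40 N, if the wrist force passes 120 N, or if a joint passes its speed limit or range.

## Robot

A 6-joint arm with a two-finger parallel gripper is mounted at the origin on the work surface. World frame = base frame: x ahead of the robot, y to its left, z up, the work surface at z = 0. Lengths are in mm, angles in rad, forces in N, time in s.
With the tool pointing down it reaches from about 350 to 875 mm from the base axis. Payload 4.2 kg.
Tool frame: the origin (TCP) lies midway between the tips of the shut fingers; the grasp point (between the pads) lies 19 mm behind it (arm.tcp_to_grasp is the distance from the TCP to the grasp point, in mm); z points along the fingers, y is the line along which they close (so a half turn about z gives the same grasp; the last joint's range is limited). The gripper opens to 85 mm and grips with 20 to 120 N. Pads are 22 mm wide; open, the fingers measure 114 mm over their backs; the gripper's body (76 mm by 85 mm) begins 54 mm behind the grasp point. The pads swing forward as they close: fully open they stand 13 mm farther back than shut.
Start: joints at [-1.031, 0.385, 0.008, 0, -1.194, -0.259], TCP at [173.219, -600.495, 231.312] pointing down, gripper open.
Joint ranges: [-3.14, 3.14], [-1.21, 2.06], [-1.07, 1.41], [-3.16, 2.05], [-2.99, -0.16], [-3.1, 3.1]. Speed limits (rad/s): [2.79, 2.79, 3.14, 3.14, 3.14, 3.14].

## Interface

Orientations are given as a unit quaternion [x, y, z, w].
In Python, from bench import arm gives the robot as it stands.
- The arm moves only by the tool arm_command, never from a script. Its argument "rows" is a list of rows, each a list of 2 entries, a list of its own where there are three numbers: the shift along the tool's x, y, z as a fraction of full scale, then the turn, a rotation vector about the tool's x, y, z as a fraction of full scale. In form: [[[x, y, z], [wx, wy, wz]], ...]. A call has 1 to 5 rows; each row is the pose to reach, as a shift and turn from the pose commanded when the call began, along the tool's axes at that moment, turning the shorter way round; what a row does not reach only later rows make up. Full scale, the value 1, is 0.25 m for a shift and 180 degrees for a turn. A row lasts 1/10 s, in which the tool goes at most 50 mm and 8.59 degrees, less where a joint would pass 70% of its speed; a pose out of reach is approached as far as the arm can. A call with a number of a shift or a turn outside -1 to 1 is refused whole. A call with a gripper value outside its range is refused whole. "grip" is the opening, from 0 (shut) to 1 (fully open), set as the call begins (left out, the last holds). The fingers move at their own pace and stop on an object; the grip force is fixed at half the most. Time passes only in rows, so rows that repeat a pose let the fingers close. It gives the time, the measured TCP pose, the force, the opening and the grip force at its end, in the units of the state.
- arm.read_state(): the state, without advancing time (a new reading comes with each control period).
- arm.get_image(name): name is "scene" or "top" or "wrist"; returns (picture, depth): 420x560x3 uint8, blue, green, red; 420x560 float32, mm along the optical axis (not along the pixel's ray), 0 where there is no reading.
- arm.camera_info(name): a dict with "fx", "fy", "cx", "cy" (pixels), "extrinsics" (4x4, takes a point from camera to world coordinates). Camera axes: x right, y down, z forward; pixel columns grow to the right and rows downward; lengths in mm; the calibration is good to about 2 mm. The wrist camera is an equidistant fisheye: a pixel r from the principal point sees the ray r / f radians off the axis. A picture is of the moment at which its call begins: read the wrist's pose just before it. camera_info takes no time and is no camera call; for the wrist camera it gives the pose at the moment of the call.
- arm.job_done(): hands the job in; it is judged then, once.
Trained networks look in the newest picture that a camera, given by its name, has taken for a name from the list of things; names that differ only in an ending like _2 or _b are one class to them, and where a whole thing is asked for, a point or a joint stands for the part that bears it (a point fixed in the world has none). Each returns a list of dicts, best first, with "score" (0 to 1); they miss things now and then, are a little off and sometimes report something else, mostly with a low value. They report only what shows in the picture. A call takes as long as a camera call. They do not tell look-alikes from the thing itself.
- arm.spot_in(camera, query): "position" ([column, row] in pixels, amid what is visible of it).
The state is a dict: "clock": time; "joints": joint angles; "joint_vel": joint speeds; "joint_efforts": joint torques, N m; "position": TCP position; "ee_rot": TCP orientation; "contact_force": force on the tool from outside, world axes, zero at the start; "wrist_torque": the same for the moment, N m; "gripper_width": finger opening in mm; "grasp_force": force on a finger pad.
Only numpy, scipy, OpenCV 4.12 (cv2) and the standard library are available. Lean on these libraries where they do the work, as an engineer would, in place of code of your own. Each camera call takes 0.05 s, during which the arm holds its last target. There are 200 camera calls.

## Working session

There is one attempt and no reset: what is moved stays moved. The work goes in short steps, Python scripts to look and compute and a tool call to move; the robot and the scene stay as the last step left them, time stands still between calls to the robot, and variables do not carry over. Pictures are saved under pics/ and viewed, at most 10 in all, crops included, and the job is handed in when it is done.

Besides the shell and the picture viewer there is one more tool, called after "Emit:" by a JSON object that holds its "fn" and its "kwargs", one argument or row to a line. arm_command: Moves the arm, as the interface text tells. Shift numbers are shares of 0.25 m and turn numbers shares of 180 degrees, none past 1 either way. Its arguments: {"type":"object","properties":{"rows":{"type":"array","items":{"type":"array"}},"grip":{"type":"number"}},"required":["rows"]}

```bash
mkdir -p pics; ls; cat > h.py <<'E'
import numpy as np, cv2
from bench import arm
from scipy.spatial.transform import Rotation as R
def px2w(name,u,v,d,info=None):
    i=info or arm.camera_info(name); E=np.array(i["extrinsics"])
    p=np.array([(u-i["cx"])/i["fx"]*d,(v-i["cy"])/i["fy"]*d,d,1.])
    return (E@p)[:3]
def cloud(name,D):
    i=arm.camera_info(name);E=np.array(i["extrinsics"])
    v,u=np.mgrid[:D.shape[0],:D.shape[1]]
    P=np.stack([(u-i["cx"])/i["fx"]*D,(v-i["cy"])/i["fy"]*D,D],-1)
    return P@E[:3,:3].T+E[:3,3]
E
python3 - <<'E'
from h import *
for n in ("scene","top"):
    im,D=arm.get_image(n); cv2.imwrite(f"pics/{n}0.png",im); np.save(f"{n}.npy",D)
    C=cloud(n,D)
    for q in ("fin","head","tray","warmer","socket","tray_floor"):
        try:
            for r in arm.spot_in(n,q)[:3]:
                u,v=r["position"]; print(n,q,round(r["score"],2),np.round([u,v]),np.round(C[int(v),int(u)]))
        except Exception as e: print(n,q,e)
s=arm.read_state();print(s["clock"],s["position"],s["ee_rot"],s["contact_force"])
E
```

```text
pics
scene fin 0.95 [294. 181.] [349. 131.  84.]
scene fin 0.57 [362. 200.] [582. 127. 147.]
scene head 0.97 [294. 184.] [345. 133.  74.]
scene tray 0.79 [232. 316.] [ 545. -255.    3.]
scene tray 0.24 [362. 202.] [584. 125. 146.]
scene warmer 0.75 [388. 220.] [630. 186.  83.]
scene warmer 0.2 [364. 200.] [581. 133. 146.]
scene socket 0.94 [390. 224.] [639. 179.  79.]
scene tray_floor 0.79 [235. 317.] [ 554. -254.    7.]
top fin 0.61 [179. 278.] [341. 142. 129.]
top fin 0.57 [181. 167.] [556. 134. 189.]
top fin 0.46 [357. 191.] [ 540. -240.    7.]
top head 0.94 [179. 281.] [335. 144. 128.]
top head 0.75 [180. 166.] [556. 136. 187.]
top tray 0.74 [359. 188.] [ 550. -244.    9.]
top warmer 0.94 [143. 166.] [576. 243.  79.]
top socket 0.71 [144. 164.] [580. 243.  80.]
top tray_floor 0.68 [359. 190.] [ 543. -245.    5.]
0.7 [ 173.21215507 -600.50677628  231.33969966] [-1.39937067e-01  9.90160399e-01 -3.15785078e-05  4.42887766e-06] [-0.0798972   0.392479   -0.51378883]
```

View pics/scene0.png

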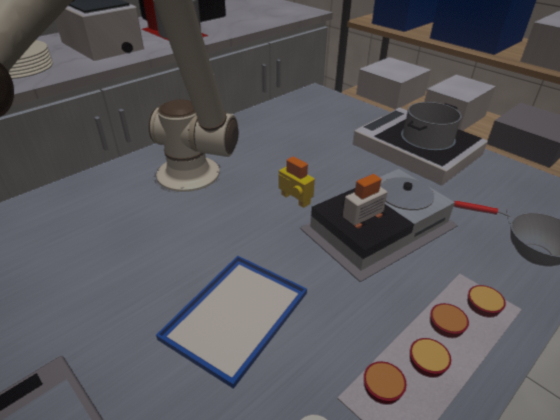

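View pics/top0.png

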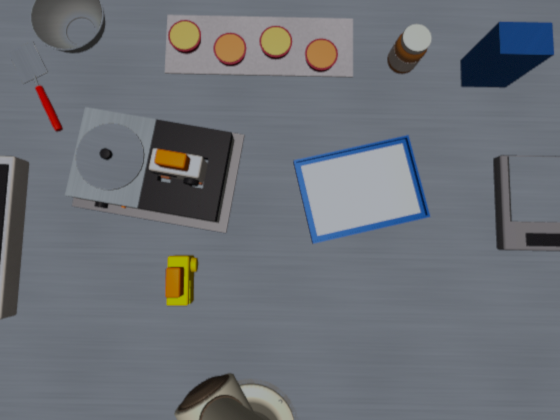

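The white head with its orange fin is at scene (367,187) / top (172,160), on the black deck. The yellow look-alike is at top (178,283) / scene (297,172), and I'll leave it alone. The blue tray is at top (360,189). Next I'll measure the fin and tray, with a close crop to check the choice.

```bash
python3 - <<'E'
from h import *
im=cv2.imread("pics/top0.png");D=np.load("top.npy");C=cloud("top",D)
hsv=cv2.cvtColor(im,cv2.COLOR_BGR2HSV).astype(int)
H,S,V=hsv[...,0],hsv[...,1],hsv[...,2]
def rect(m,nm):
    p=C[m].astype(np.float32); r=cv2.minAreaRect(np.ascontiguousarray(p[:,:2]));print(nm,m.sum(),np.round(r[0],1),np.round(r[1],1),round(r[2],2),"z",np.round(np.percentile(p[:,2],[5,50,95]),1))
box=np.zeros(H.shape,bool);box[140:185,140:215]=1
rect(box&(abs(C[...,2]-189)<6),"fintop")
rect(box&(C[...,2]>135)&(C[...,2]<155),"housing top")
b=np.zeros(H.shape,bool);b[130:250,285:435]=1
rect(b&(H>100)&(H<130)&(S>150)&(C[...,2]>12)&(C[...,2]<24),"tray rim")
b=np.zeros(H.shape,bool);b[100:240,60:250]=1
rect(b&(abs(C[...,2]-81)<6),"deck")
# edges of fin top
box2=im[100:240,60:250]; cv2.imwrite("pics/crop.png",cv2.resize(box2,None,fx=4,fy=4,interpolation=cv2.INTER_CUBIC))
print(arm.camera_info("top"))
E
```

```text
fintop 476 [570.7 156.6] [60.  30.1] 81.06 z [184.7 187.5 189.7]
housing top 591 [570.5 156.8] [104.6  46.3] 81.3 z [139.4 145.2 148.4]
tray rim 796 [ 546.2 -247.6] [197.7 280.4] 13.78 z [13.4 16.9 19.9]
deck 8856 [582.5 231.6] [331.3 201. ] 81.19 z [77.3 79.7 83.3]
{'fx': 395.1405094774178, 'fy': 395.1405094774178, 'cx': 273.7169984324294, 'cy': 204.08447583283737, 'extrinsics': array([[ 1.91773947e-02, -9.94472789e-01,  1.03228384e-01,
         4.09684236e+02],
       [-9.99802737e-01, -1.96083882e-02, -3.16189073e-03,
        -4.13571313e+01],
       [ 5.16855653e-03, -1.03147384e-01, -9.94652654e-01,
         9.30205836e+02],
       [ 0.00000000e+00,  0.00000000e+00,  0.00000000e+00,
         1.00000000e+00]])}
```

View pics/crop.png

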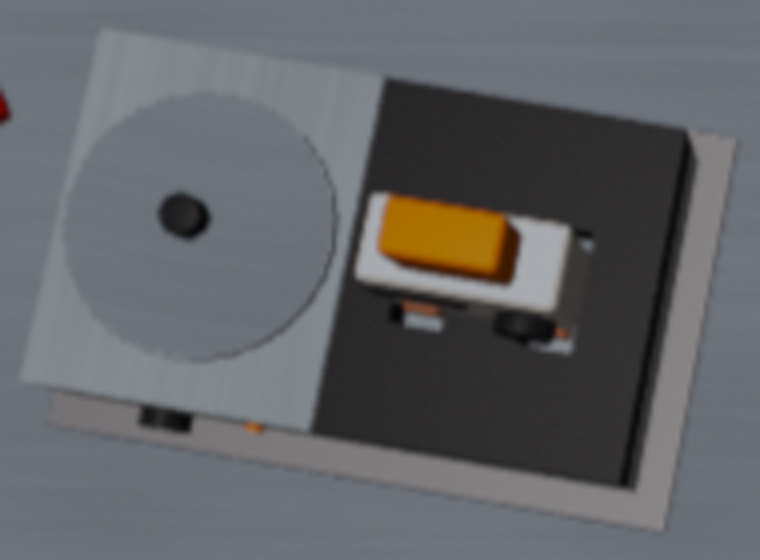

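The crop confirms it: white housing, orange fin, legs in wells with copper jaws showing. The socket is at about (570.6,156.7), yaw -8.8°. The deck centre and the sizes are consistent with that. Planning the approach.

```bash
cat >> h.py <<'E'
def down(ydeg):  # tool z down, tool y at world angle ydeg
    a=np.radians(ydeg); y=np.array([np.cos(a),np.sin(a),0]); z=np.array([0,0,-1.]); return R.from_matrix(np.stack([np.cross(y,z),y,z],1))
def rel(p0,r0,p1,r1):
    return np.round(r0.inv().apply(np.array(p1)-p0)/250,4).tolist(), np.round((r0.inv()*r1).as_rotvec()/np.pi,4).tolist()
def plan(pts,ang=None):
    s=arm.read_state(); p,r=np.array(s["position"]),R.from_quat(s["ee_rot"])
    for q,rr in pts:
        print(np.round(q),*rel(p,r,q,rr)); p,r=np.array(q,float),rr
def st():
    s=arm.read_state(); r=R.from_quat(s["ee_rot"]).as_matrix()
    print(round(s["clock"],2),"p",np.round(s["position"],1),"ytool",round(np.degrees(np.arctan2(r[1,1],r[0,1])),2),"z",np.round(r[:,2],3),"F",np.round(s["contact_force"],1),"M",np.round(s["wrist_torque"],2),"w",round(s["gripper_width"],1),"g",round(s["grasp_force"],1),"j",np.round(s["joints"],2))
E
python3 - <<'E'
from h import *
P0=np.array([173.2,-600.5,231.3]);P1=np.array([570.6,156.7,262])
plan([(P0+(P1-P0)*k/4,down(106.1+65.1*min(1,k/2.5))) for k in (1,2,3,4)])
E
```

```text
[ 273. -411.  239.] [-0.5916, 0.6175, -0.0306] [-0.0, -0.0, -0.1447]
[ 372. -222.  247.] [-0.8027, 0.2948, -0.0307] [0.0, 0.0, -0.1447]
[471. -33. 254.] [-0.8507, -0.0875, -0.0307] [0.0, 0.0, -0.0723]
[571. 157. 262.] [-0.8091, -0.2769, -0.0307] [0.0, 0.0, 0.0]
```

Emit:
{"fn": "arm_command", "kwargs": {
  "rows": [
    [[-0.592, 0.6175, -0.031], [0, 0, -0.145]],
    [[-0.592, 0.6175, -0.031], [0, 0, -0.145]],
    [[-0.592, 0.6175, -0.031], [0, 0, -0.145]],
    [[-0.592, 0.6175, -0.031], [0, 0, -0.145]],
    [[-0.592, 0.6175, -0.031], [0, 0, -0.145]]
  ],
  "grip": 1
}}

```text
clock: 1.2
position: [273.8, -408.1, 239.8]
ee_rot: [-0.362, 0.932, -0.0, 0.001]
contact_force: [-0.3, -0.1, 0.2]
gripper_width: 85.8
grasp_force: 0.0
```

Emit:
{"fn": "arm_command", "kwargs": {
  "rows": [
    [[-0.803, 0.295, -0.031], [0, 0, -0.145]],
    [[-0.803, 0.295, -0.031], [0, 0, -0.145]],
    [[-0.803, 0.295, -0.031], [0, 0, -0.145]],
    [[-0.803, 0.295, -0.031], [0, 0, -0.145]],
    [[-0.803, 0.295, -0.031], [0, 0, -0.145]]
  ]
}}

```text
clock: 1.7
position: [373.6, -219.0, 247.5]
ee_rot: [-0.563, 0.826, -0.001, 0.001]
contact_force: [-0.1, -0.9, 0.2]
gripper_width: 85.3
grasp_force: 0.0
```

Emit:
{"fn": "arm_command", "kwargs": {
  "rows": [
    [[-0.85, -0.0875, -0.031], [0, 0, -0.072]],
    [[-0.85, -0.0875, -0.031], [0, 0, -0.072]],
    [[-0.85, -0.0875, -0.031], [0, 0, -0.072]],
    [[-0.85, -0.0875, -0.031], [0, 0, -0.072]],
    [[-0.85, -0.0875, -0.031], [0, 0, -0.072]]
  ]
}}

```text
clock: 2.2
position: [473.0, -29.2, 254.9]
ee_rot: [-0.653, 0.758, -0.0, 0.001]
contact_force: [0.2, 0.1, -0.0]
gripper_width: 85.4
grasp_force: 0.0
```

Emit:
{"fn": "arm_command", "kwargs": {
  "rows": [
    [[-0.809, -0.277, -0.031], [0, 0, 0]],
    [[-0.809, -0.277, -0.031], [0, 0, 0]],
    [[-0.809, -0.277, -0.031], [0, 0, 0]],
    [[-0.809, -0.277, -0.031], [0, 0, 0]],
    [[-0.809, -0.277, -0.031], [0, 0, 0]]
  ]
}}

```text
clock: 2.7
position: [571.9, 160.1, 261.4]
ee_rot: [-0.652, 0.758, -0.0, 0.0]
contact_force: [0.2, -0.6, -0.7]
gripper_width: 85.5
grasp_force: 0.0
```

Take a close look with the wrist camera.

```bash
python3 - <<'E'
from h import *
st()
i=arm.camera_info("wrist"); im,D=arm.get_image("wrist"); cv2.imwrite("pics/w1.png",im)
E=np.array(i["extrinsics"]);v,u=np.mgrid[:420,:560];a=(u-i["cx"])/i["fx"];b=(v-i["cy"])/i["fy"];t=np.hypot(a,b)+1e-9
k=np.tan(t)/t; P=np.stack([a*k*D,b*k*D,D],-1)@E[:3,:3].T+E[:3,3]
hsv=cv2.cvtColor(im,cv2.COLOR_BGR2HSV)
z=P[...,2];near=(np.hypot(P[...,0]-571,P[...,1]-157)<70)
for nm,m in (("fintop",near&(abs(z-189)<5)&(hsv[...,0]<20)&(hsv[...,1]>120)),("house",near&(abs(z-147)<5))):
    r=cv2.minAreaRect(P[m][:,:2].astype(np.float32));print(nm,m.sum(),np.round(r[0],1),np.round(r[1],1),round(r[2],1),np.median(z[m]))
plan([([570.6,156.7,153],down(171.15))])
E
```

```text
2.7 p [571.9 160.1 261.4] ytool 171.38 z [ 0. -0. -1.] F [ 0.2 -0.6 -0.7] M [-0.08  0.08  0.  ] w 85.5 g 0.0 j [ 0.55  0.31 -0.02  0.   -1.23 -0.7 ]
fintop 3136 [572.6 157.6] [58.6 28.6] 81.1 189.19643278503787
house 2968 [572.6 157.4] [102.2  46.4] 81.3 147.12347432424798
[571. 157. 153.] [0.0142, 0.0033, 0.4328] [0.0, -0.0001, 0.0013]
```

View pics/w1.png

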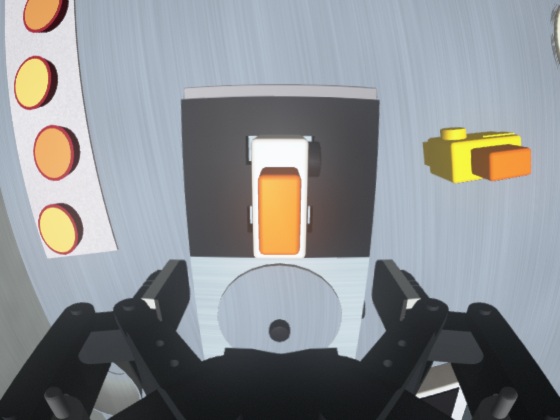

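The wrist view shows the white head with its fin at (279,210), centred between the fingers. The yellow look-alike is well aside at (480,157). The fin measures about (572,157.3).

```bash
python3 - <<'E'
from h import *
st();plan([([572,157.3,153],down(171.2))])
E
```

```text
2.75 p [572.  160.1 261.2] ytool 171.39 z [-0. -0. -1.] F [1.2 0.6 0.6] M [ 0.04 -0.19 -0.04] w 85.1 g 0.0 j [ 0.55  0.31 -0.02  0.   -1.23 -0.7 ]
[572. 157. 153.] [0.011, -0.0019, 0.4328] [0.0, -0.0001, 0.0011]
```

Emit:
{"fn": "arm_command", "kwargs": {
  "rows": [
    [[0.011, -0.002, 0.15], [0, 0, 0.001]],
    [[0.011, -0.002, 0.28], [0, 0, 0.001]],
    [[0.011, -0.002, 0.37], [0, 0, 0.001]],
    [[0.011, -0.002, 0.42], [0, 0, 0.001]],
    [[0.011, -0.002, 0.43], [0, 0, 0.001]]
  ]
}}

```text
clock: 3.25
position: [569.4, 152.8, 153.5]
ee_rot: [-0.649, 0.76, 0.0, -0.001]
contact_force: [1.1, 0.6, 0.1]
gripper_width: 85.6
grasp_force: 0.0
```

Emit:
{"fn": "arm_command", "kwargs": {
  "rows": [
    [[0, 0, 0], [0, 0, 0]],
    [[0, 0, 0], [0, 0, 0]],
    [[0, 0, 0], [0, 0, 0]],
    [[0, 0, 0], [0, 0, 0]],
    [[0, 0, 0], [0, 0, 0]]
  ],
  "grip": 0
}}

```text
clock: 3.75
position: [571.6, 154.4, 156.4]
ee_rot: [-0.65, 0.76, -0.001, 0.002]
contact_force: [3.4, -1.2, 3.7]
gripper_width: 29.3
grasp_force: 60.8
```

Emit:
{"fn": "arm_command", "kwargs": {
  "rows": [
    [[0, 0, 0], [0, 0, 0]],
    [[0, 0, 0], [0, 0, 0]],
    [[0, 0, 0], [0, 0, 0]]
  ]
}}

```text
clock: 4.05
position: [571.6, 154.4, 156.4]
ee_rot: [-0.65, 0.76, -0.001, 0.002]
contact_force: [2.2, -1.8, 5.4]
gripper_width: 29.4
grasp_force: 61.2
```

```bash
python3 - <<'E'
from h import *
st()
E
```

```text
4.05 p [571.6 154.4 156.4] ytool 171.1 z [ 0.004  0.001 -1.   ] F [ 2.2 -1.8  5.4] M [-0.5  -0.71 -0.01] w 29.4 g 61.2 j [ 0.54  0.39 -0.18  0.   -0.99 -0.69]
```

Gripped at a width of 29.4 mm. Next, a small preload upward to learn the stiffness.

Emit:
{"fn": "arm_command", "kwargs": {
  "rows": [
    [[0, 0, -0.01], [0, 0, 0]],
    [[0, 0, -0.02], [0, 0, 0]],
    [[0, 0, -0.02], [0, 0, 0]]
  ]
}}

```text
clock: 4.35
position: [570.0, 154.6, 156.5]
ee_rot: [-0.65, 0.76, 0.001, -0.0]
contact_force: [7.5, -0.4, -12.4]
gripper_width: 29.2
grasp_force: 61.9
```

```bash
cat >> h.py <<'E'
H=75.; H0=10.
def pose(c,th,e):  # head-plane: centre rise c, tilt th toward +y, extra pull e -> (u=-y, w=-z) , th
    return np.array([-(H*np.sin(th)+H0*th), -(c+e+H*(np.cos(th)-1))]), th
def rock(s0,s1,n=4):
    (p0,t0)=pose(*s0); out=[]
    for k in range(1,n+1):
        f=k/n; p,t=pose(*[a+(b-a)*f for a,b in zip(s0,s1)]); d=p-p0
        # tool axes at t0: x=-(y cos - z sin) ; z=-(y sin+z cos)
        dx=np.cos(t0)*d[0]-np.sin(t0)*d[1]; dz=np.sin(t0)*d[0]+np.cos(t0)*d[1]
        out.append([[round(dx/250,3),0,round(dz/250,3)],[0,round((t-t0)/np.pi,3),0]])
    print(out)
E
python3 - <<'E'
from h import *
st(); rock((0,0,0),(5,.1,0))
E
```

```text
4.35 p [570.  154.6 156.5] ytool 171.03 z [-0.001  0.001 -1.   ] F [  7.5  -0.4 -12.4] M [-0.14 -2.58  0.11] w 29.2 g 61.9 j [ 0.54  0.39 -0.18 -0.   -1.   -0.69]
[[[np.float64(-0.008), 0, np.float64(-0.005)], [0, 0.008, 0]], [[np.float64(-0.017), 0, np.float64(-0.01)], [0, 0.016, 0]], [[np.float64(-0.025), 0, np.float64(-0.014)], [0, 0.024, 0]], [[np.float64(-0.034), 0, np.float64(-0.019)], [0, 0.032, 0]]]
```

Emit:
{"fn": "arm_command", "kwargs": {
  "rows": [
    [[-0.008, 0, -0.005], [0, 0.008, 0]],
    [[-0.017, 0, -0.01], [0, 0.016, 0]]
  ]
}}

```text
clock: 4.55
position: [570.4, 157.7, 158.5]
ee_rot: [-0.649, 0.76, -0.016, -0.02]
contact_force: [7.7, -4.5, -13.9]
gripper_width: 28.9
grasp_force: 61.6
```

```bash
python3 - <<'E'
from h import *
st(); rock((2.5,.05,0),(5,.1,0),2)
E
```

```text
4.55 p [570.4 157.7 158.5] ytool 170.97 z [-0.01  -0.051 -0.999] F [  7.7  -4.5 -13.9] M [-0.35 -2.87  0.21] w 28.9 g 61.6 j [ 0.56  0.4  -0.18  0.04 -1.03 -0.74]
[[[np.float64(-0.008), 0, np.float64(-0.005)], [0, 0.008, 0]], [[np.float64(-0.016), 0, np.float64(-0.01)], [0, 0.016, 0]]]
```

Emit:
{"fn": "arm_command", "kwargs": {
  "rows": [
    [[-0.008, 0, -0.005], [0, 0.008, 0]],
    [[-0.017, 0, -0.01], [0, 0.016, 0]],
    [[-0.017, 0, -0.01], [0, 0.016, 0]]
  ]
}}

```text
clock: 4.85
position: [571.2, 162.4, 161.1]
ee_rot: [-0.649, 0.759, -0.032, -0.04]
contact_force: [7.3, -4.0, -10.5]
gripper_width: 28.9
grasp_force: 61.9
```

```bash
python3 - <<'E'
from h import *
st(); rock((5,.1,0),(8.5,0,0),4);rock((8.5,0,0),(12,-.1,0),4)
E
```

```text
4.85 p [571.2 162.4 161.1] ytool 171.04 z [-0.018 -0.101 -0.995] F [  7.3  -4.  -10.5] M [-0.26 -2.7   0.32] w 28.9 g 61.9 j [ 0.59  0.41 -0.17  0.08 -1.06 -0.79]
[[[np.float64(0.009), 0, np.float64(-0.003)], [0, -0.008, 0]], [[np.float64(0.018), 0, np.float64(-0.006)], [0, -0.016, 0]], [[np.float64(0.027), 0, np.float64(-0.009)], [0, -0.024, 0]], [[np.float64(0.035), 0, np.float64(-0.012)], [0, -0.032, 0]]]
[[[np.float64(0.008), 0, np.float64(-0.003)], [0, -0.008, 0]], [[np.float64(0.017), 0, np.float64(-0.007)], [0, -0.016, 0]], [[np.float64(0.025), 0, np.float64(-0.01)], [0, -0.024, 0]], [[np.float64(0.034), 0, np.float64(-0.013)], [0, -0.032, 0]]]
```

Emit:
{"fn": "arm_command", "kwargs": {
  "rows": [
    [[0.009, 0, -0.003], [0, -0.008, 0]],
    [[0.018, 0, -0.006], [0, -0.016, 0]],
    [[0.027, 0, -0.009], [0, -0.024, 0]],
    [[0.035, 0, -0.012], [0, -0.032, 0]],
    [[0.035, 0, -0.012], [0, -0.032, 0]]
  ]
}}

```text
clock: 5.35
position: [569.7, 154.0, 164.2]
ee_rot: [-0.649, 0.761, 0.001, -0.001]
contact_force: [8.5, -1.4, -15.3]
gripper_width: 29.2
grasp_force: 61.5
```

```bash
python3 - <<'E'
from h import *
st()
E
```

```text
5.35 p [569.7 154.  164.2] ytool 170.97 z [-0.002  0.001 -1.   ] F [  8.5  -1.4 -15.3] M [-0.51 -3.01  0.06] w 29.2 g 61.5 j [ 0.54  0.38 -0.17 -0.   -1.02 -0.69]
```

Emit:
{"fn": "arm_command", "kwargs": {
  "rows": [
    [[0.008, 0, -0.002], [0, -0.008, 0]],
    [[0.017, 0, -0.005], [0, -0.016, 0]],
    [[0.025, 0, -0.008], [0, -0.024, 0]],
    [[0.034, 0, -0.01], [0, -0.032, 0]],
    [[0.034, 0, -0.01], [0, -0.032, 0]]
  ]
}}

```text
clock: 5.85
position: [568.3, 145.3, 166.6]
ee_rot: [-0.648, 0.76, 0.034, 0.037]
contact_force: [8.5, -2.6, -15.9]
gripper_width: 29.0
grasp_force: 61.5
```

```bash
python3 - <<'E'
from h import *
st(); rock((11,-.1,0),(14.5,0,0),4); rock((14.5,0,0),(18,.1,0),4)
im,D=arm.get_image("scene");cv2.imwrite("pics/s2.png",cv2.resize(im[150:280,290:470],None,fx=4,fy=4,interpolation=cv2.INTER_CUBIC))
im,D=arm.get_image("top");C=cloud("top",D);D0=np.load("top.npy");C0=cloud("top",D0)
# deck check away from arm
m=np.zeros(D.shape,bool);m[185:215,160:220]=1;m|=0
for C_ in (C0,C):
    z=C_[...,2][m];z=z[(z>70)&(z<95)];print("deck z",len(z),np.median(z).round(2),z.mean().round(2))
E
```

```text
5.85 p [568.3 145.3 166.6] ytool 170.95 z [ 0.013  0.099 -0.995] F [  8.5  -2.6 -15.9] M [-1.36 -2.9  -0.18] w 29.0 g 61.5 j [ 0.48  0.36 -0.17 -0.1  -0.99 -0.59]
[[[np.float64(-0.009), 0, np.float64(-0.003)], [0, 0.008, 0]], [[np.float64(-0.018), 0, np.float64(-0.006)], [0, 0.016, 0]], [[np.float64(-0.027), 0, np.float64(-0.009)], [0, 0.024, 0]], [[np.float64(-0.035), 0, np.float64(-0.012)], [0, 0.032, 0]]]
[[[np.float64(-0.008), 0, np.float64(-0.003)], [0, 0.008, 0]], [[np.float64(-0.017), 0, np.float64(-0.007)], [0, 0.016, 0]], [[np.float64(-0.025), 0, np.float64(-0.01)], [0, 0.024, 0]], [[np.float64(-0.034), 0, np.float64(-0.013)], [0, 0.032, 0]]]Traceback (most recent call last):
  File "<stdin>", line 6, in <module>
numpy._core._exceptions._UFuncOutputCastingError: Cannot cast ufunc 'bitwise_or' output from dtype('int64') to dtype('bool') with casting rule 'same_kind'
```

View pics/s2.png

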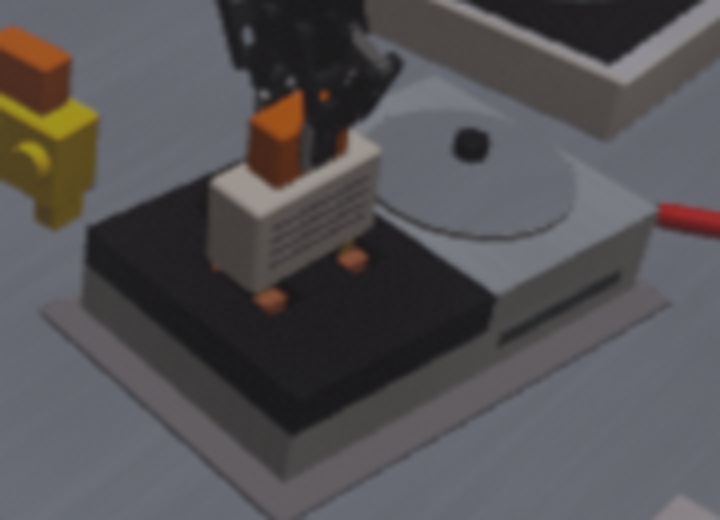

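The crop shows the head at (295,210) tilted toward -y with its +y end up, and the warmer still flat on its mat. Now rocking back the other way.

Emit:
{"fn": "arm_command", "kwargs": {
  "rows": [
    [[-0.009, 0, -0.002], [0, 0.008, 0]],
    [[-0.018, 0, -0.004], [0, 0.016, 0]],
    [[-0.027, 0, -0.007], [0, 0.024, 0]],
    [[-0.035, 0, -0.01], [0, 0.032, 0]],
    [[-0.035, 0, -0.01], [0, 0.032, 0]]
  ]
}}

```text
clock: 6.45
position: [569.9, 154.7, 170.5]
ee_rot: [-0.65, 0.76, 0.0, -0.001]
contact_force: [7.0, -1.2, -12.5]
gripper_width: 29.0
grasp_force: 61.9
```

```bash
python3 - <<'E'
from h import *
st()
D0=np.load("top.npy");im,D=arm.get_image("top")
for d in (D0,D):
    z=cloud("top",d)[120:200,80:140,2];z=z[(z>70)&(z<95)];print("deck z",len(z),z.mean().round(2))
E
```

```text
6.45 p [569.9 154.7 170.5] ytool 171.05 z [-0.002 -0.001 -1.   ] F [  7.   -1.2 -12.5] M [-0.46 -2.81  0.04] w 29.0 g 61.9 j [ 0.54  0.38 -0.16 -0.   -1.03 -0.69]
deck z 4062 86.76
deck z 2141 86.0
```

Emit:
{"fn": "arm_command", "kwargs": {
  "rows": [
    [[-0.008, 0, -0.003], [0, 0.008, 0]],
    [[-0.017, 0, -0.006], [0, 0.016, 0]],
    [[-0.025, 0, -0.009], [0, 0.024, 0]],
    [[-0.034, 0, -0.012], [0, 0.032, 0]],
    [[-0.034, 0, -0.012], [0, 0.032, 0]]
  ]
}}

```text
clock: 7.0
position: [571.0, 164.1, 173.6]
ee_rot: [-0.649, 0.759, -0.032, -0.039]
contact_force: [5.4, 1.7, -11.9]
gripper_width: 29.2
grasp_force: 61.9
```

```bash
python3 - <<'E'
from h import *
st()
rock((17.5,.1,0),(21,0,0),4)
E
```

```text
7.0 p [571.  164.1 173.6] ytool 171.05 z [-0.018 -0.098 -0.995] F [  5.4   1.7 -11.9] M [ 0.86 -2.28  0.02] w 29.2 g 61.9 j [ 0.59  0.4  -0.15  0.08 -1.09 -0.79]
[[[np.float64(0.009), 0, np.float64(-0.003)], [0, -0.008, 0]], [[np.float64(0.018), 0, np.float64(-0.006)], [0, -0.016, 0]], [[np.float64(0.027), 0, np.float64(-0.009)], [0, -0.024, 0]], [[np.float64(0.035), 0, np.float64(-0.012)], [0, -0.032, 0]]]
```

Emit:
{"fn": "arm_command", "kwargs": {
  "rows": [
    [[0.009, 0, -0.003], [0, -0.008, 0]],
    [[0.018, 0, -0.006], [0, -0.016, 0]],
    [[0.027, 0, -0.009], [0, -0.024, 0]],
    [[0.035, 0, -0.012], [0, -0.032, 0]],
    [[0.035, 0, -0.012], [0, -0.032, 0]]
  ]
}}

```text
clock: 7.5
position: [568.1, 153.4, 179.1]
ee_rot: [-0.649, 0.761, 0.001, -0.003]
contact_force: [-0.9, -0.5, -3.1]
gripper_width: 28.9
grasp_force: 63.1
```

```bash
python3 - <<'E'
from h import *
st()
E
```

```text
7.5 p [568.1 153.4 179.1] ytool 170.96 z [-0.006 -0.001 -1.   ] F [-0.9 -0.5 -3.1] M [ 0.   -0.02 -0.01] w 28.9 g 63.1 j [ 0.54  0.37 -0.16 -0.   -1.05 -0.69]
```

Both legs are free: Fz is about -3 N, which is just the head's weight. Lift straight up, then carry it to the tray.

Emit:
{"fn": "arm_command", "kwargs": {
  "rows": [
    [[0, 0, -0.03], [0, 0, 0]],
    [[0, 0, -0.09], [0, 0, 0]],
    [[0, 0, -0.19], [0, 0, 0]],
    [[0, 0, -0.3], [0, 0, 0]],
    [[0, 0, -0.36], [0, 0, 0]]
  ]
}}

```text
clock: 8.0
position: [570.3, 155.1, 274.3]
ee_rot: [-0.65, 0.76, -0.001, 0.001]
contact_force: [0.6, 0.1, -2.7]
gripper_width: 29.1
grasp_force: 63.1
```

```bash
python3 - <<'E'
from h import *
st()
p=np.array(arm.read_state()["position"]);q=np.array([546.2,-250,p[2]])
plan([(p+(q-p)*k/2,down(171)) for k in (1,2)])
E
```

```text
8.0 p [570.3 155.1 274.3] ytool 171.13 z [ 0.003  0.001 -1.   ] F [ 0.6  0.1 -2.7] M [ 0.06 -0.08  0.01] w 29.1 g 63.1 j [ 0.54  0.3  -0.01  0.   -1.26 -0.69]
[558. -47. 274.] [0.8079, -0.0774, -0.0009] [-0.0008, 0.0004, 0.0007]
[ 546. -250.  274.] [0.8078, -0.0791, 0.0] [0.0, 0.0, 0.0]
```

Emit:
{"fn": "arm_command", "kwargs": {
  "rows": [
    [[0.1, -0.01, 0], [0, 0, 0]],
    [[0.27, -0.026, 0], [0, 0, 0]],
    [[0.45, -0.043, 0], [0, 0, 0]],
    [[0.63, -0.06, 0], [0, 0, 0]],
    [[0.81, -0.077, 0], [0, 0, 0]]
  ]
}}

```text
clock: 8.5
position: [556.8, -49.5, 271.8]
ee_rot: [-0.65, 0.76, 0.0, -0.0]
contact_force: [-0.2, -0.2, -2.2]
gripper_width: 29.2
grasp_force: 63.1
```

Emit:
{"fn": "arm_command", "kwargs": {
  "rows": [
    [[0.18, -0.018, 0], [0, 0, 0]],
    [[0.36, -0.035, 0], [0, 0, 0]],
    [[0.55, -0.053, 0], [0, 0, 0]],
    [[0.72, -0.07, 0], [0, 0, 0]],
    [[0.81, -0.079, 0], [0, 0, 0]]
  ]
}}

```text
clock: 9.0
position: [544.8, -254.0, 271.4]
ee_rot: [-0.649, 0.761, 0.0, -0.0]
contact_force: [-0.3, 1.2, -2.6]
gripper_width: 29.3
grasp_force: 63.1
```

Emit:
{"fn": "arm_command", "kwargs": {
  "rows": [
    [[0, 0, 0], [0, 0, 0]],
    [[0, 0, 0.15], [0, 0, 0]],
    [[0, 0, 0.3], [0, 0, 0]],
    [[0, 0, 0.45], [0, 0, 0]],
    [[0, 0, 0.55], [0, 0, 0]]
  ]
}}

```text
clock: 9.5
position: [544.3, -249.8, 131.2]
ee_rot: [-0.65, 0.76, 0.002, -0.001]
contact_force: [0.6, 0.4, -3.2]
gripper_width: 29.3
grasp_force: 63.0
```

```bash
python3 - <<'E'
from h import *
st()
im,D=arm.get_image("top");C=cloud("top",D);cv2.imwrite("pics/t3.png",im)
im,D=arm.get_image("scene");cv2.imwrite("pics/s3.png",cv2.resize(im[170:390,130:410],None,fx=2.5,fy=2.5,interpolation=cv2.INTER_CUBIC))
st()
E
```

```text
9.5 p [ 544.3 -249.8  131.2] ytool 171.11 z [-0.004  0.002 -1.   ] F [ 0.6  0.4 -3.2] M [-0.05  0.04  0.02] w 29.3 g 63.0 j [-0.16  0.43 -0.19 -0.   -0.96  0.01]
9.6 p [ 542.9 -249.6  129.7] ytool 171.1 z [-0.01   0.003 -1.   ] F [-0.9 -0.1 -2.7] M [0.03 0.14 0.03] w 29.2 g 62.9 j [-0.16  0.43 -0.19 -0.   -0.96  0.01]
```

View pics/s3.png

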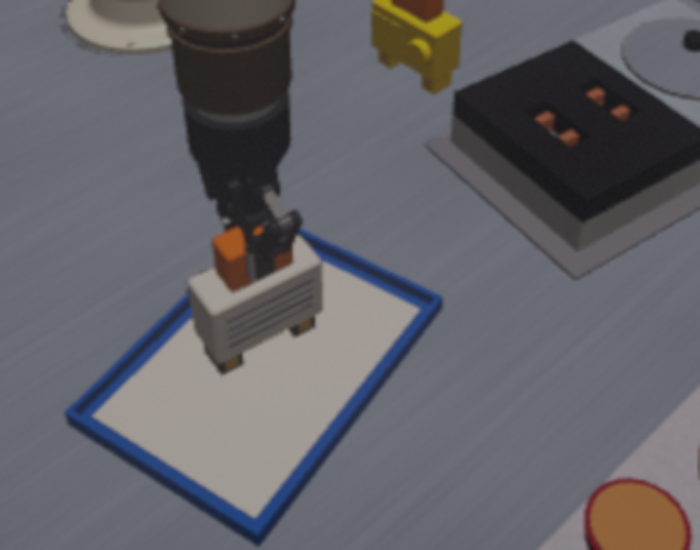

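The head hangs upright over the tray floor with both legs visible, and the warmer sits flat on its mat. Lowering gently.

Emit:
{"fn": "arm_command", "kwargs": {
  "rows": [
    [[0, 0, 0.03], [0, 0, 0]],
    [[0, 0, 0.055], [0, 0, 0]],
    [[0, 0, 0.07], [0, 0, 0]],
    [[0, 0, 0.08], [0, 0, 0]],
    [[0, 0, 0.08], [0, 0, 0]]
  ]
}}

```text
clock: 10.1
position: [545.8, -251.7, 113.9]
ee_rot: [-0.65, 0.76, -0.0, 0.0]
contact_force: [0.2, 0.1, -2.4]
gripper_width: 29.3
grasp_force: 63.1
```

```bash
python3 - <<'E'
from h import *
st()
E
```

```text
10.1 p [ 545.8 -251.7  113.9] ytool 171.06 z [ 0. -0. -1.] F [ 0.2  0.1 -2.4] M [-0.02 -0.04  0.01] w 29.3 g 63.1 j [-0.16  0.45 -0.21 -0.   -0.91  0.01]
```

Emit:
{"fn": "arm_command", "kwargs": {
  "rows": [
    [[0, 0, 0.008], [0, 0, 0]],
    [[0, 0, 0.016], [0, 0, 0]],
    [[0, 0, 0.024], [0, 0, 0]],
    [[0, 0, 0.03], [0, 0, 0]],
    [[0, 0, 0.03], [0, 0, 0]]
  ]
}}

```text
clock: 10.6
position: [545.6, -251.6, 105.8]
ee_rot: [-0.65, 0.76, 0.0, -0.0]
contact_force: [0.2, 0.2, -3.1]
gripper_width: 28.9
grasp_force: 63.1
```

Emit:
{"fn": "arm_command", "kwargs": {
  "rows": [
    [[0, 0, 0.004], [0, 0, 0]],
    [[0, 0, 0.006], [0, 0, 0]],
    [[0, 0, 0.006], [0, 0, 0]]
  ]
}}

```text
clock: 10.9
position: [545.7, -251.7, 104.6]
ee_rot: [-0.65, 0.76, 0.0, -0.0]
contact_force: [0.1, 0.7, -2.9]
gripper_width: 29.2
grasp_force: 63.1
```

Emit:
{"fn": "arm_command", "kwargs": {
  "rows": [
    [[0, 0, 0.003], [0, 0, 0]],
    [[0, 0, 0.006], [0, 0, 0]],
    [[0, 0, 0.006], [0, 0, 0]]
  ]
}}

```text
clock: 11.2
position: [545.9, -251.9, 104.3]
ee_rot: [-0.65, 0.76, -0.0, -0.0]
contact_force: [-1.2, 0.3, 4.6]
gripper_width: 29.1
grasp_force: 64.0
```

In contact with the floor, pressing lightly. Ease off, release and rise.

Emit:
{"fn": "arm_command", "kwargs": {
  "rows": [
    [[0, 0, -0.003], [0, 0, 0]],
    [[0, 0, -0.003], [0, 0, 0]]
  ]
}}

```text
clock: 11.4
position: [545.9, -251.9, 104.3]
ee_rot: [-0.65, 0.76, -0.0, 0.0]
contact_force: [-0.3, -0.4, 2.8]
gripper_width: 29.0
grasp_force: 63.8
```

Emit:
{"fn": "arm_command", "kwargs": {
  "rows": [
    [[0, 0, 0], [0, 0, 0]],
    [[0, 0, 0], [0, 0, 0]],
    [[0, 0, 0], [0, 0, 0]],
    [[0, 0, 0], [0, 0, 0]],
    [[0, 0, 0], [0, 0, 0]]
  ],
  "grip": 1
}}

```text
clock: 11.9
position: [545.8, -251.6, 103.8]
ee_rot: [-0.65, 0.76, -0.0, 0.0]
contact_force: [-0.6, 0.1, 0.3]
gripper_width: 85.4
grasp_force: 0.0
```

Emit:
{"fn": "arm_command", "kwargs": {
  "rows": [
    [[0, 0, -0.04], [0, 0, 0]],
    [[0, 0, -0.12], [0, 0, 0]],
    [[0, 0, -0.25], [0, 0, 0]],
    [[0, 0, -0.4], [0, 0, 0]],
    [[0, 0, -0.55], [0, 0, 0]]
  ]
}}

```text
clock: 12.4
position: [545.6, -251.7, 243.6]
ee_rot: [-0.65, 0.76, -0.0, 0.0]
contact_force: [1.0, 0.4, 0.0]
gripper_width: 85.5
grasp_force: 0.0
```

```bash
python3 - <<'E'
from h import *
st()
im,D=arm.get_image("scene");cv2.imwrite("pics/s4.png",cv2.resize(im[150:390,130:470],None,fx=2.3,fy=2.3,interpolation=cv2.INTER_CUBIC))
E
```

```text
12.4 p [ 545.6 -251.7  243.6] ytool 171.07 z [ 0. -0. -1.] F [1.  0.4 0. ] M [ 0.03 -0.06 -0.01] w 85.5 g 0.0 j [-0.16  0.34 -0.04  0.   -1.2   0.01]
```

View pics/s4.png

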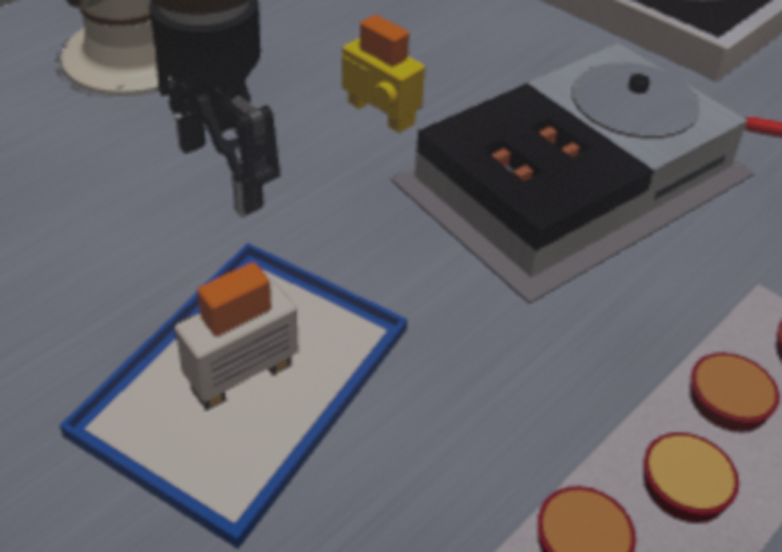

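The head stands upright in the tray at (237,340), the gripper is clear above it, and the warmer is on its mat.

```bash
python3 -c "
from bench import arm
print(arm.job_done())"
```

```text
the job is handed in; nothing more can be done
None
```

The white control head was rocked free with the warmer staying on its mat, now stands upright on both legs in the blue tray with the gripper clear, and the job was handed in at about 12.5 s; I don't have the verdict.

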